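Load the sample tray into the autosampler until it latches

ROBOT

A 7-joint arm with a two-finger parallel gripper is mounted at the origin on the work surface. World frame = base frame: x ahead of the robot, y to its left, z up, the work surface at z = 0. Lengths are in m, angles in rad, forces in N, time in s.
With the tool pointing down it reaches from about 0.35 to 0.9 m from the base axis. Payload 19.9 kg.
Tool frame: the origin (TCP) lies midway between the tips of the shut fingers; the grasp point (between the pads) lies bot.tcp_to_grasp behind it (bot.tcp_to_grasp is the distance from the TCP to the grasp point, in m); z points along the fingers, y is the direction in which the jaws open and shut (so a half turn about z gives the same grasp; the last joint's range is limited). The gripper opens to 94 mm and grips with 3 to 60 N. Pads are 16 mm wide; open, the fingers measure 119 mm over their backs; the gripper's body (75 mm by 177 mm) begins 78 mm behind the grasp point.
Start: joints at [-1.143, 0.417, -0.01, 1.614, 0.005, 1.111, -0.053], TCP at [0.283, 0.557, 0.205] pointing down, gripper open.
Joint ranges: [-2.81, 2.81], [-0.39, 2.02], [-1.27, 1.25], [0.06, 2.57], [-1.19, 4.33], [0.19, 2], [-2.82, 2.82]. Speed limits (rad/s): [1.89, 1.89, 2.39, 2.39, 3.01, 3.01, 3.01].

INTERFACE

Orientations are given as a rotation vector (axis times angle).
In Python, from rig import get_state, imaging, job, nets, bot gives the robot as it stands.
- The arm moves only by the tool drive_tool, never from a script. Its argument "moves" is a list that holds one entry, the list of rows, each a list of 4 numbers: the shift along the tool's x, y, z in m, then the turn about the tool's z in rad. In form: [[[tx, ty, tz, roll], ...]]. A call has 1 to 10 rows; each row is the pose to reach, as a shift and turn from the pose measured when the call began, along the tool's axes at that moment; what a row does not reach only later rows make up. A row lasts 1/8 s, in which the tool goes at most 62.5 mm and 10.7 degrees, less where a joint would pass 70% of its speed; a pose out of reach is approached as far as the arm can. A call with a gripper value outside its range is refused whole. "grip" is the finger opening in m, from 0 to 0.094, set as the call begins (left out, the last holds). The fingers move at their own pace and stop on an object; the grip force is fixed at half the most. Time passes only in rows, so rows that repeat a pose let the fingers close. It gives the time, the measured TCP pose, the force and the opening at its end, in the units of the state.
- get_state(): the state, without advancing time (a new reading comes with each control period).
- imaging.get_image(name): name is "scene" or "side" or "wrist"; returns the picture (480x640x3 uint8, red, green, blue); there is no depth.
- imaging.camera_params(name): a dict with "fx", "fy", "cx", "cy" (pixels), "rvec" (rotation vector, rad) and "tvec" (3), from world to camera coordinates, as OpenCV has them. Camera axes: x right, y down, z forward; pixel columns grow to the right and rows downward; lengths in m; the calibration is good to about 2 mm. A picture is of the moment at which its call begins: read the wrist's pose just before it. camera_params takes no time and is no camera call; for the wrist camera it gives the pose at the moment of the call.
- job.finish_job(): hands the job in, once; it reports no verdict.
Trained networks look in the newest picture that a camera, given by its name, has taken for a name from the list of things; names that differ only in an ending like _2 or _b are one class to them, and where a whole thing is asked for, a point or a joint stands for the part that bears it (a point fixed in the world has none). Each returns a list of dicts, best first, with "p" (0 to 1); they miss things now and then, are a little off and sometimes report something else, mostly with a low value. They report only what shows in the picture. A call takes as long as a camera call.
- nets.masks_of(name, camera): "pixels" (480x640 bool, what is visible of it) and "pixel" ([column, row] in pixels, amid what is visible of it).
The state is a dict: "time_s": time; "joint_positions": joint angles; "qvel": joint speeds; "tau": joint torques, N m; "position": TCP position; "tool_rot": TCP orientation; "contact_force": force on the tool from outside, world axes, zero at the start; "torque": the same for the moment, N m; "grip_width": opening from 0.0 (shut) to 1.0 (fully open).
Only numpy, scipy, OpenCV 4.12 (cv2) and the standard library are available. Lean on these libraries where they do the work, as an engineer would, in place of code of your own. Each camera call takes 0.05 s, during which the arm holds its last target.

TASK

Load the blue tray of oil samples into the autosampler: slide it, jars standing in it, along the loading deck and squarely into the lane until the brass latch bolt has snapped out behind it and holds it in against the sprung ejector, and let go. The jars are glass and the stop is hard, so stop pushing as soon as you feel it rather than ramming the tray in; keep the jars upright and leave the other things on the bench where they stand.

Things in the scene. Friction and masses are not known exactly. Their poses are not given: they have to be found in the camera images.
- autosampler: Fixed autosampler. Origin on the bench, under the lane's centre line; +x is the direction in which the tray slides in, z up. In its axes (mm): loading deck x -360..200, y -75..150, top at z 6. Clear cover over the lane from x 81 on, 86 to 92 above the bench. White analyser housing from x 200 on, 225 high; its needle arm reaches forward to x 150, at height 345 to 360.
- deck_top (a point): Point on the aluminium loading deck's top surface, 6 mm above the bench, where the tray starts; autosampler axes; at autosampler x -205, y 30 mm.
- fence_top (a point): Point on the inner top edge of the straight steel fence along the deck's -y side (12 thick, inner face at autosampler y -51.5, top 30 above the bench, x -360..200). It is parallel to autosampler x and runs on as the lane's far wall: a tray pushed flat against it is square with the lane and fits its entrance.
- lane_mouth (a point): Middle of the lane's entrance on the deck surface, autosampler axes (autosampler x -50, y 0). Lane 103 mm wide between the fence and a steel guide on the +y side (20 thick, inner face y +51.5, top 26 above the bench, x -50 to 200). The guide has a flared lead-in from (x -50, y 51.5) out to (x -85, y 71.5).
- lane_home (a point): Where the tray's centre (tray_center) is nominally when latched: autosampler x 77, y 0, z 24. The true depth is up to 20 mm more or less and is not given: the dock bracket that carries both latch and ejector is clamped somewhere along the guide. Find it by feel or from the latch and ejector. The tray sits within 1.5 mm of the centre line.
- tray_center (a point): Centre of the blue tray, 18 mm above its underside; +x = the end that goes in first, z up. Open tray 150 (x) x 100 (y) x 36 high, 4 mm walls, 2 x 3 pockets; behind its -x end a solid push block 74 wide, 14 thick, 36 high, rear face 89 from the centre. 0.45 to 0.9 kg loaded; sliding it takes 1 to 3 N. Starts on the deck, off the fence (+y side), turned up to 0.3 rad.
- latch_bolt (a joint): Brass sprung bolt on the guide (housing up to 48 high, y 53..92), 29 to 41 mm above the bench, near the mouth (its flat face at autosampler x 2, +-20). m: 0 = out, sticking 9 mm into the lane, as at the start; grows as the tray's side pushes it back (3 to 5 N). Slope to the mouth, flat face inwards: it snaps out behind the tray's rear corner beside the push block and keeps the tray in.
- ejector (a joint): Orange sprung plate at the lane's end. m: 0 = out, 0.015 = at the hard stop (never ram it: 50 N is too much). Pushes the tray back towards the mouth with 2.5 to 6 N. The bolt can snap out once it is in by about 12 mm; let go, the latched tray rests at about 12 mm; unlatched it is pushed back out or the bolt stays pressed in. The last stretch takes 5 to 10 N of pushing, then the hard stop is felt.
- reagent_bottle_center (a point): Centre (half-way up) of a loose amber bottle with red cap standing on the bench, 72 diameter, 135 high.
- beaker_center (a point): Centre (half-way up) of a loose glass beaker, 70 diameter, 85 high.
- tip_box_center (a point): Centre (half-way up) of a loose closed grey box with green lid, 122 x 82 x 78 high.
- sample1_center (a point): Centre (half-way up) of a loose amber glass sample jar with white cap, 39 diameter, 62 high, 55 g, standing upright in its tray pocket (pocket centre at tray x = -47, y = -24 mm); its foot is 4 mm above the tray's underside.
- sample2_center (a point): Centre (half-way up) of a loose amber glass sample jar with white cap, 39 diameter, 62 high, 55 g, standing upright in its tray pocket (pocket centre at tray x = 0, y = -24 mm); its foot is 4 mm above the tray's underside.
- sample3_center (a point): Centre (half-way up) of a loose amber glass sample jar with white cap, 39 diameter, 62 high, 55 g, standing upright in its tray pocket (pocket centre at tray x = 47, y = -24 mm); its foot is 4 mm above the tray's underside.
- sample4_center (a point): Centre (half-way up) of a loose amber glass sample jar with white cap, 39 diameter, 62 high, 55 g, standing upright in its tray pocket (pocket centre at tray x = -47, y = 24 mm); its foot is 4 mm above the tray's underside.
- sample5_center (a point): Centre (half-way up) of a loose amber glass sample jar with white cap, 39 diameter, 62 high, 55 g, standing upright in its tray pocket (pocket centre at tray x = 0, y = 24 mm); its foot is 4 mm above the tray's underside.
- sample6_center (a point): Centre (half-way up) of a loose amber glass sample jar with white cap, 39 diameter, 62 high, 55 g, standing upright in its tray pocket (pocket centre at tray x = 47, y = 24 mm); its foot is 4 mm above the tray's underside.

How it is judged:
At the end, for the whole second after the job is handed in: The tray lies flat in the lane (centre within 6 mm of the lane's centre line, turned less than 0.06 rad), ejector kept pressed by more than 8 mm, latch bolt out behind the tray (less than 3 mm back), at rest and let go; all six jars upright (within 0.2 rad) in the tray (value of joint ejector above 0.008 m and value of joint latch_bolt below 0.003 m and x of tray_center in the frame of autosampler between 0.05 and 0.105 m and y of tray_center in the frame of autosampler between -0.006 and 0.006 m and angle between the x axis of tray_center and the x axis of autosampler, either way round below 0.06 rad and angle between tray_center's own z axis and vertical below 0.06 rad and linear speed of tray below 0.01 m/s and horizontal distance between each of sample1_center, sample2_center, sample3_center, sample4_center, sample5_center, sample6_center and tray_center below 0.07 m and angle between each of sample1_center, sample2_center, sample3_center, sample4_center, sample5_center, sample6_center's own z axis and vertical below 0.2 rad); the robot touches nothing.
It fails at once if the tray is rammed against the stop at the lane's end with more than 50 N (contact force between tray and ejector above 50 N).
It fails at once if a jar tips over by more than 0.5 rad (angle between any of sample1_center, sample2_center, sample3_center, sample4_center, sample5_center, sample6_center's own z axis and vertical above 0.5 rad).
It fails at once if another thing on the bench is shifted by more than 30 mm or tipped (distance of any of reagent_bottle_center, beaker_center, tip_box_center from where it was at the start of the episode above 0.03 m or angle between any of reagent_bottle_center, beaker_center, tip_box_center's own z axis and vertical above 0.4 rad).
It also fails if it takes over 64 s, if anything falls off the work surface, if the arm or the gripper's body presses on something with over 40 N, if the wrist force passes 120 N, or if a joint passes its speed limit or range.

## Working session

There is one attempt and no reset: what is moved stays moved. The work goes in short steps, Python scripts to look and compute and a tool call to move; the robot and the scene stay as the last step left them, time stands still between calls to the robot, and variables do not carry over. Pictures are saved under pics/ and viewed, and the job is handed in when it is done.

Besides the shell and the picture viewer there is one more tool, called as name(argument=value, ...) on one line, values as JSON. drive_tool: Moves the arm, as the interface text tells. Its arguments: {"type":"object","properties":{"moves":{"type":"array","items":{"type":"array","items":{"type":"array","items":{"type":"number"}}}},"grip":{"type":"number"}},"required":["moves"]}

```bash
ls -la; mkdir -p pics
python3 - <<'E'
from rig import get_state, imaging, job, nets, bot
import cv2
print(get_state()); print(bot.tcp_to_grasp)
for n in ["scene","side","wrist"]:
    im=imaging.get_image(n); cv2.imwrite(f"pics/{n}0.png",im[:,:,::-1]); print(n,imaging.camera_params(n))
E
```

```text
total 12
drwxr-xr-x  3 agent agent 4096 Dec  7 13:50 .
drwxr-xr-x 23 root  root  4096 Dec  7 13:50 ..
drwxr-xr-x  2 agent agent 4096 Dec  7 13:50 pics
{'time_s': 0.0, 'joint_positions': array([-1.14251742,  0.41798877, -0.01030249,  1.61417657,  0.0047025 ,
        1.11068708, -0.05301525]), 'qvel': array([ 8.25064533e-04,  2.17300881e-04,  5.70077117e-04,  6.44990926e-06,
       -3.08242337e-03,  4.23445402e-04,  5.53650625e-04]), 'tau': array([-4.80221170e-04, -8.51255822e+01,  6.37780521e-01, -4.25985253e+01,
       -4.90481348e-02,  1.87173241e-02,  6.28022349e-05]), 'position': array([0.28277186, 0.55694877, 0.20481505]), 'tool_rot': array([-7.31124226e-01, -3.05513214e+00,  1.91715839e-03]), 'contact_force': array([-0.47251523,  0.10446651, -0.99308622]), 'torque': array([-0.0061998 ,  0.00882335,  0.02364455]), 'grip_width': 0.9980680871824595}
0.0188
scene {'fx': 617.2893928909974, 'fy': 617.2893928909974, 'cx': 313.8191949881545, 'cy': 248.2801632492796, 'rvec': array([ 1.749729  ,  1.55954549, -0.74439144]), 'tvec': array([-0.08128753, -0.30365126,  1.43414916])}
side {'fx': 455.3469950587546, 'fy': 455.3469950587546, 'cx': 323.0326070874343, 'cy': 236.94778975869292, 'rvec': array([ 0.40819674, -2.62567113,  1.40383741]), 'tvec': array([0.56449478, 0.16761433, 0.70380162])}
wrist {'fx': 429.71339171715675, 'fy': 429.71339171715675, 'cx': 322.74049764957243, 'cy': 235.36448772593528, 'rvec': array([-2.47625613, -1.52102522, -0.20277352]), 'tvec': array([-0.6243431 , -0.02798516,  0.39183124])}
```

View pics/scene0.png

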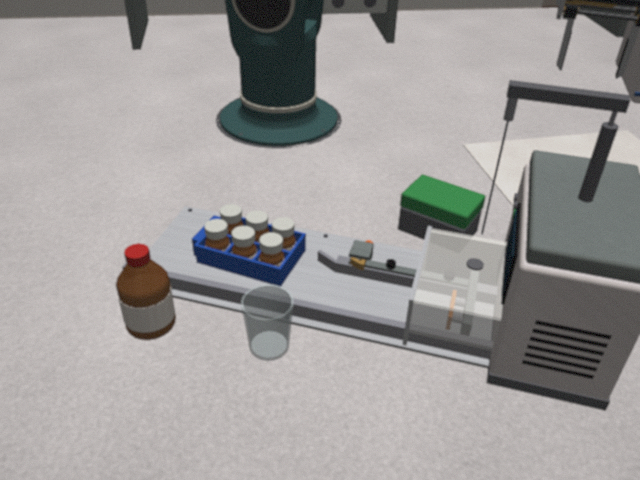

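View pics/side0.png

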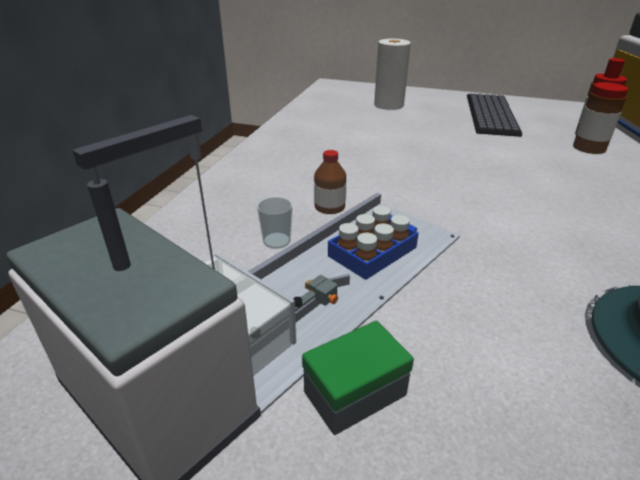

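View pics/wrist0.png

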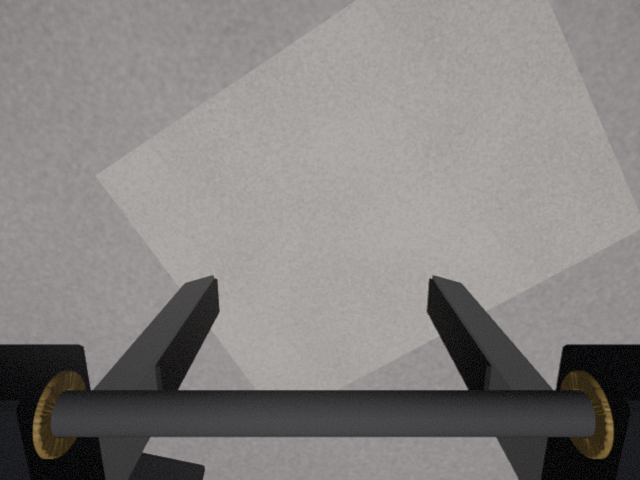

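Run:
```python
import cv2
a=cv2.imread("pics/scene0.png"); 
cv2.imwrite("pics/s1.png",cv2.resize(a[190:370,110:330],None,fx=3.6,fy=3.3,interpolation=cv2.INTER_CUBIC))
cv2.imwrite("pics/s2.png",cv2.resize(a[210:370,300:520],None,fx=3.6,fy=3.6,interpolation=cv2.INTER_CUBIC))
b=cv2.imread("pics/side0.png")
cv2.imwrite("pics/s3.png",cv2.resize(b[180:420,220:480],None,fx=3,fy=2.5,interpolation=cv2.INTER_CUBIC))
```

```text
(no output)
```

View pics/s1.png

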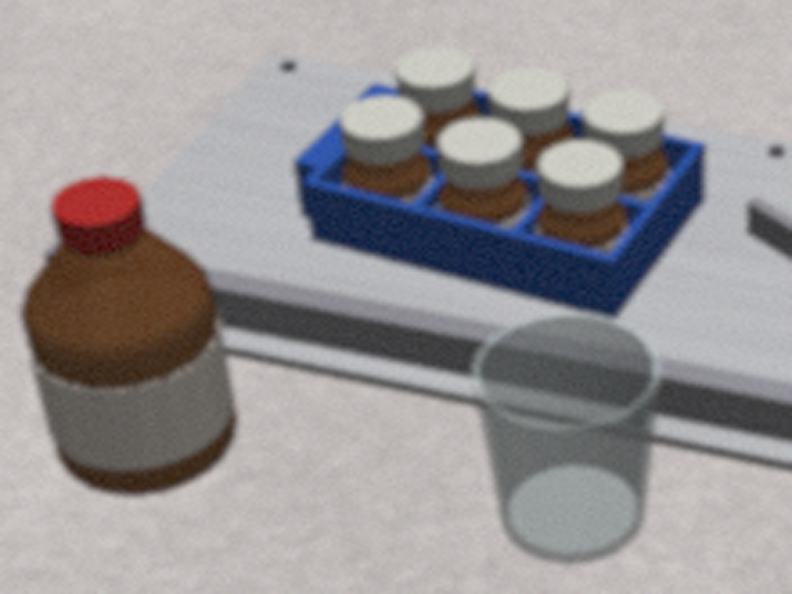

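View pics/s2.png

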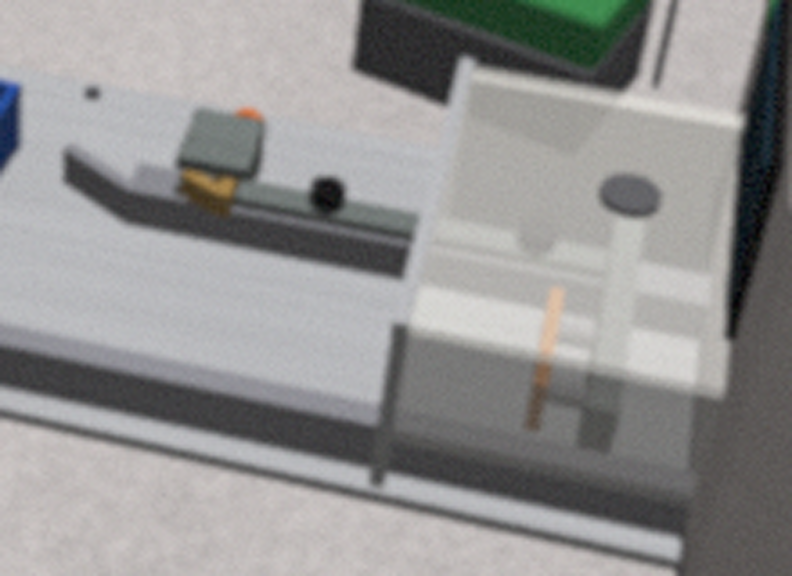

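View pics/s3.png

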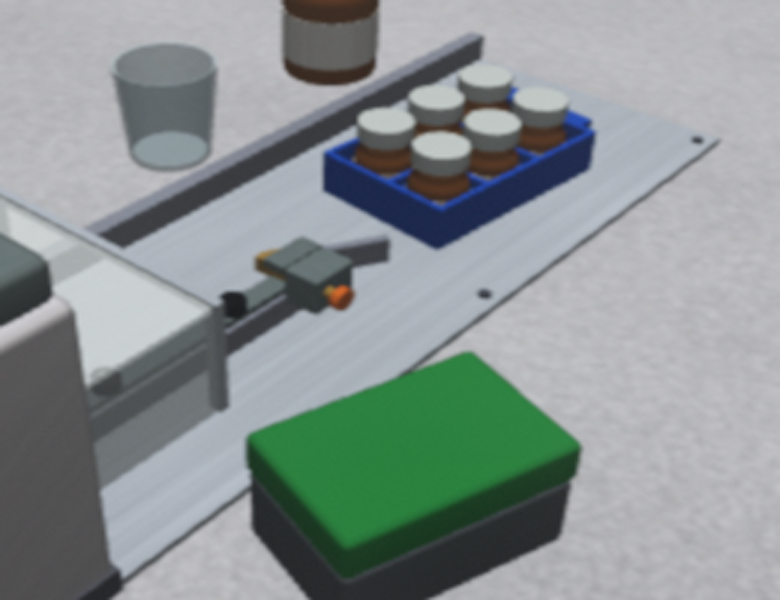

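```bash
cat > h.py <<'E'
import numpy as np, cv2
from scipy.optimize import least_squares
from rig import get_state, imaging, job, nets, bot
CP={n:imaging.camera_params(n) for n in ("scene","side")}
def proj(n,P,cp=None):
    c=cp or CP[n]; K=np.array([[c['fx'],0,c['cx']],[0,c['fy'],c['cy']],[0,0,1]])
    return cv2.projectPoints(np.array(P,float).reshape(-1,3),c['rvec'],c['tvec'],K,None)[0].reshape(-1,2)
def T(p,P):
    x,y,a=p; P=np.array(P,float).reshape(-1,3); c,s=np.cos(a),np.sin(a)
    return np.c_[x+c*P[:,0]-s*P[:,1], y+s*P[:,0]+c*P[:,1], P[:,2]]
def fit(obs,p0):
    f=lambda p: np.concatenate([(proj(n,T(p,P))-np.array(uv)).ravel() for n,P,uv in obs])
    return least_squares(f,p0,loss='soft_l1',f_scale=2)
def box(x0,x1,y0,y1,z0,z1):
    c=lambda x,y,z:(x,y,z)
    L=[]
    for z in(z0,z1): L+= [((x0,y0,z),(x1,y0,z)),((x1,y0,z),(x1,y1,z)),((x1,y1,z),(x0,y1,z)),((x0,y1,z),(x0,y0,z))]
    L+=[((x,y,z0),(x,y,z1)) for x in(x0,x1) for y in (y0,y1)]
    return np.array(L,float)/1000
def draw(im,n,p,L,col,s,o):
    for a,b in L:
        q=(proj(n,T(p,[a,b]))-np.array(o))*s
        cv2.line(im,tuple(int(v) for v in q[0]),tuple(int(v) for v in q[1]),col,1,cv2.LINE_AA)
E
cat > fit.py <<'E'
from h import *
m=1/1000
P=lambda x,y,z:(x*m,y*m,z*m)
obs=[("side",P(-360,150,6),(460,236)),("side",P(-360,-51.5,30),(381,196)),("side",P(-85,71.5,26),(348,276)),
("scene",P(-85,71.5,26),(318.5,252)),("scene",P(-360,150,6),(183.6,206.7)),
("scene",P(-50,51.5,26),(300+128/3.6,210+195/3.6))]
r=fit(obs,[0.6,0.1,1.57]); A=r.x; print("A",A,r.fun.reshape(-1,2).round(1).tolist())
obs=[("scene",P(75,-50,42),(282.8,269.4)),("scene",P(75,-50,6),(280,284.5)),("scene",P(75,50,42),(305.3,234.5)),
("side",P(75,50,42),(365.7,262.8)),("side",P(75,50,6),(365.7,278.8)),("side",P(75,-50,42),(328.7,241.2)),("side",P(75,-50,6),(328.7,255.2)),("side",P(-75,50,42),(417.7,230))]
r=fit(obs,[0.6,-0.1,1.57]); B=r.x; print("B",B,r.fun.reshape(-1,2).round(1).tolist())
c,s=np.cos(A[2]),np.sin(A[2]); d=B[:2]-A[:2]
print("tray in A",c*d[0]+s*d[1],-s*d[0]+c*d[1],B[2]-A[2])
np.savez("fit.npz",A=A,B=B)
for n,o,w,sc in (("scene",(110,190),(330,190),2.4),("side",(220,180),(260,220),3)):
    im=cv2.imread(f"pics/{n}0.png")[o[1]:o[1]+w[1],o[0]:o[0]+w[0]]; im=cv2.resize(im,None,fx=sc,fy=sc,interpolation=cv2.INTER_CUBIC)
    draw(im,n,A,box(-360,200,-75,150,0,6),(0,255,255),sc,o)
    draw(im,n,A,box(-360,200,-63.5,-51.5,6,30),(0,0,255),sc,o)
    draw(im,n,A,box(-50,200,51.5,71.5,6,26),(0,255,0),sc,o)
    draw(im,n,A,[(P(-50,51.5,26),P(-85,71.5,26))],(0,255,0),sc,o)
    draw(im,n,B,box(-75,75,-50,50,6,42),(255,0,255),sc,o)
    draw(im,n,B,box(-89,-75,-37,37,6,42),(255,255,255),sc,o)
    cv2.imwrite(f"pics/ov_{n}.png",im)
E
python3 fit.py
```

```text
A [0.63981222 0.07054579 1.15581878] [[-0.7, -1.0], [-0.4, -2.2], [-0.7, -2.8], [-0.3, -1.1], [2.3, -1.0], [0.3, -1.6]]
B [ 0.5179346  -0.08622911  1.07542127] [[-2.4, -0.9], [0.7, 1.9], [-0.3, -2.1], [1.4, 0.6], [0.1, 0.5], [-1.5, -1.0], [-1.7, 0.4], [0.1, 1.4]]
tray in A -0.19260601077331918 0.048326462166007944 -0.08039750903520892
```

View pics/ov_scene.png

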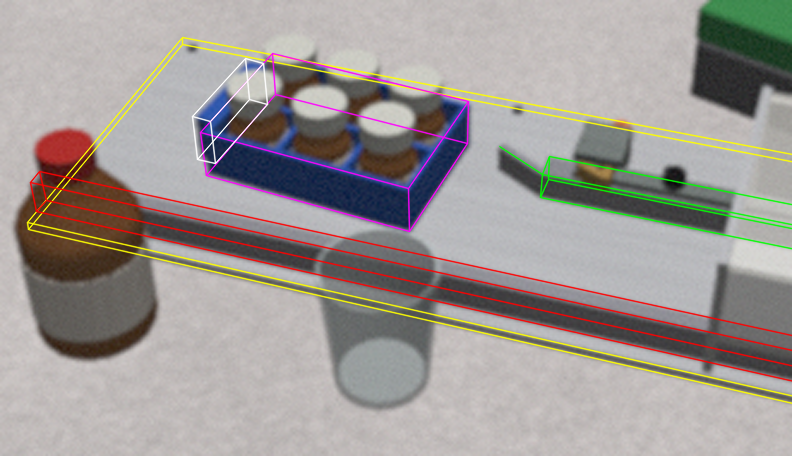

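View pics/ov_side.png

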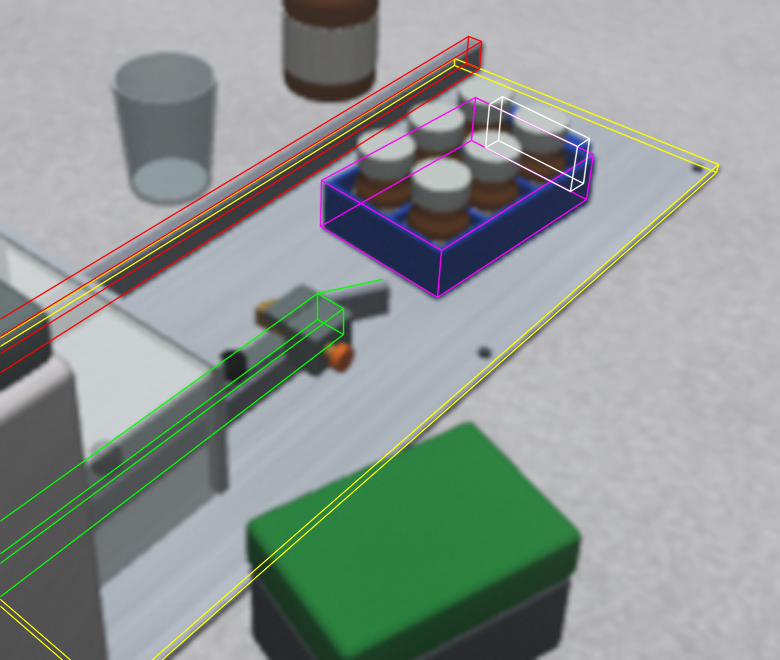

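```bash
cat > edge.py <<'E'
from h import *
from scipy.ndimage import map_coordinates, gaussian_filter
def refine(imgs,p,edges,R=5,it=8,verb=True,cps=None):
    # edges: (cam, a, b) in mm local
    G={n:gaussian_filter(cv2.cvtColor(im,cv2.COLOR_BGR2LAB).astype(float),(0.8,0.8,0)) for n,im in imgs.items()}
    for k in range(it):
        rr=max(2.0,R*(1-k/it)+1); obs=[]
        for ei,(n,a,b) in enumerate(edges):
            a=np.array(a)/1000;b=np.array(b)/1000
            P=a+(b-a)*np.linspace(0.05,0.95,25)[:,None]
            uv=proj(n,T(p,P)); d=uv[-1]-uv[0]; d/=np.linalg.norm(d); nn=np.array([-d[1],d[0]])
            t=np.arange(-rr,rr+.01,.25)
            S=uv[:,None,:]+t[None,:,None]*nn
            prof=np.stack([map_coordinates(G[n][:,:,c],[S[...,1],S[...,0]],order=1) for c in range(3)],-1).mean(0) # average along edge
            g=np.linalg.norm(np.gradient(prof,axis=0),axis=-1)*np.exp(-(t/rr)**2)
            j=np.argmax(g); obs.append((n,P,uv,nn,t[j],ei,g[j]))
        def f(q):
            return np.concatenate([((proj(n,T(q,P))-uv)@nn-tt).repeat(1) for n,P,uv,nn,tt,_,_ in obs])
        p=least_squares(f,p,loss='soft_l1',f_scale=1).x
    if verb:
        for o,e in zip(obs,edges): print(e, "off %.2f g %.1f"%(o[4],o[6]))
    return p
E
cat > ref.py <<'E'
from edge import *
f=np.load("fit.npz"); A,B=f["A"],f["B"]
imgs={n:cv2.imread(f"pics/{n}0.png") for n in ("scene","side")}
EA=[("side",(-340,150,6),(-120,150,6)),("side",(-350,-51.5,30),(-60,-51.5,30)),("side",(-360,100,6),(-360,145,6)),
("scene",(-250,-63.5,30),(-205,-63.5,30)),("scene",(-90,-63.5,30),(70,-63.5,30)),("scene",(-90,-51.5,30),(70,-51.5,30)),
("scene",(-45,51.5,26),(70,51.5,26)),("scene",(-45,51.5,6),(70,51.5,6)),("scene",(-85,71.5,26),(-50,51.5,26)),("scene",(-90,-75,6),(70,-75,6))]
A=refine(imgs,A,EA); print("A",A)
EB=[("scene",(-70,-50,6),(75,-50,6)),("scene",(-70,-50,42),(75,-50,42)),("scene",(75,-50,6),(75,50,6)),("scene",(75,-50,6),(75,-50,42)),
("side",(75,-50,6),(75,50,6)),("side",(75,-50,42),(75,50,42)),("side",(-75,50,6),(75,50,6)),("side",(-75,50,42),(75,50,42)),("side",(75,-50,6),(75,-50,42)),("side",(75,50,6),(75,50,42)),("side",(-75,50,6),(-75,50,42))]
B=refine(imgs,B,EB); print("B",B)
c,s=np.cos(A[2]),np.sin(A[2]); d=B[:2]-A[:2]
print("tray in A",c*d[0]+s*d[1],-s*d[0]+c*d[1],B[2]-A[2])
np.savez("fit2.npz",A=A,B=B)
P=lambda x,y,z:(x/1e3,y/1e3,z/1e3)
for n,o,w,sc in (("scene",(110,190),(330,190),2.4),("side",(220,180),(260,220),3)):
    im=cv2.imread(f"pics/{n}0.png")[o[1]:o[1]+w[1],o[0]:o[0]+w[0]]; im=cv2.resize(im,None,fx=sc,fy=sc,interpolation=cv2.INTER_CUBIC)
    for n2,a,b in EA: 
        if n2==n: draw(im,n,A,[(P(*a),P(*b))],(0,255,255),sc,o)
    for n2,a,b in EB: 
        if n2==n: draw(im,n,B,[(P(*a),P(*b))],(255,0,255),sc,o)
    draw(im,n,B,box(-89,-75,-37,37,6,42),(255,255,255),sc,o)
    cv2.imwrite(f"pics/ov2_{n}.png",im)
s=get_state(); from scipy.spatial.transform import Rotation as Ro
print(Ro.from_rotvec(s['tool_rot']).as_matrix().round(3))
E
python3 ref.py
```

```text
('side', (-340, 150, 6), (-120, 150, 6)) off 0.00 g 5.7
('side', (-350, -51.5, 30), (-60, -51.5, 30)) off -0.25 g 6.3
('side', (-360, 100, 6), (-360, 145, 6)) off 0.50 g 1.5
('scene', (-250, -63.5, 30), (-205, -63.5, 30)) off 0.25 g 6.4
('scene', (-90, -63.5, 30), (70, -63.5, 30)) off 0.00 g 6.7
('scene', (-90, -51.5, 30), (70, -51.5, 30)) off 0.00 g 3.0
('scene', (-45, 51.5, 26), (70, 51.5, 26)) off 0.25 g 3.3
('scene', (-45, 51.5, 6), (70, 51.5, 6)) off -0.25 g 8.8
('scene', (-85, 71.5, 26), (-50, 51.5, 26)) off 0.50 g 5.5
('scene', (-90, -75, 6), (70, -75, 6)) off -0.25 g 7.3
A [0.64189017 0.07455857 1.15640008]
('scene', (-70, -50, 6), (75, -50, 6)) off 0.00 g 6.9
('scene', (-70, -50, 42), (75, -50, 42)) off 0.25 g 1.8
('scene', (75, -50, 6), (75, 50, 6)) off 0.00 g 7.3
('scene', (75, -50, 6), (75, -50, 42)) off 0.25 g 3.2
('side', (75, -50, 6), (75, 50, 6)) off 0.25 g 9.0
('side', (75, -50, 42), (75, 50, 42)) off -1.00 g 2.0
('side', (-75, 50, 6), (75, 50, 6)) off 0.00 g 6.6
('side', (-75, 50, 42), (75, 50, 42)) off 0.75 g 1.0
('side', (75, -50, 6), (75, -50, 42)) off -0.50 g 11.9
('side', (75, 50, 6), (75, 50, 42)) off 0.00 g 1.7
('side', (-75, 50, 6), (-75, 50, 42)) off 1.25 g 6.4
B [ 0.51780704 -0.08662206  1.14875146]
tray in A -0.19749873526330214 0.04868333985086788 -0.007648615737489761
[[-0.892  0.453 -0.   ]
 [ 0.453  0.892 -0.001]
 [-0.    -0.001 -1.   ]]
```

View pics/ov2_scene.png

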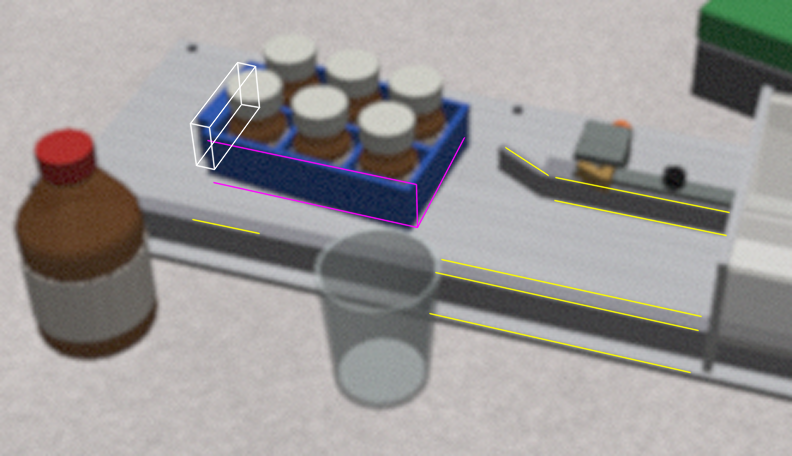

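View pics/ov2_side.png

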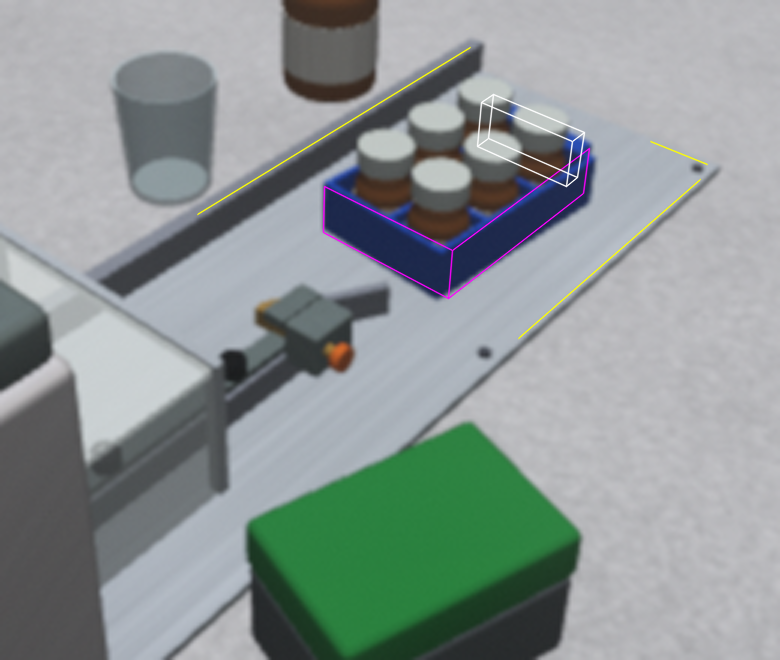

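Run:
```python
from h import *
from scipy.spatial.transform import Rotation as Ro
s=get_state();c=imaging.camera_params("wrist")
R=Ro.from_rotvec(c['rvec']).as_matrix(); C=-R.T@c['tvec']
Rt=Ro.from_rotvec(s['tool_rot']).as_matrix()
print("cam in tool",Rt.T@(C-s['position']),"axes(cols x,y,z) in tool\n",(Rt.T@R.T).round(3))
# desired: tool at p, tool x=(cos1.1,sin1.1)
x=np.array([np.cos(1.11),np.sin(1.11),0]);z=np.array([0,0,-1.]);y=np.cross(z,x)
for p in ([0.47,-0.2,0.27],[0.47,-0.18,0.24]):
    d=Rt.T@(np.array(p)-s['position']); print(d)
    ang=np.arctan2((Rt.T@x)[1],(Rt.T@x)[0]);print("roll",ang)
```

```text
cam in tool [ 7.68547380e-02 -1.95266965e-05 -1.79418111e-01] axes(cols x,y,z) in tool
 [[ 0.    -0.964 -0.264]
 [ 1.     0.001 -0.   ]
 [ 0.001 -0.264  0.964]]
[-0.50959491 -0.5903311  -0.06442271]
roll 1.5617835127216875
[-0.50053748 -0.57247084 -0.03443982]
roll 1.5617835127216875
```

drive_tool(moves=[[[-0.05,-0.04,-0.03,0.16],[-0.1,-0.08,-0.06,0.32],[-0.15,-0.12,-0.09,0.48],[-0.2,-0.16,-0.095,0.64],[-0.25,-0.2,-0.095,0.8],[-0.3,-0.24,-0.095,0.96],[-0.35,-0.28,-0.095,1.12],[-0.4,-0.32,-0.095,1.28],[-0.45,-0.36,-0.095,1.44],[-0.5,-0.405,-0.095,1.56]]])

```text
time_s: 1.4
position: [0.5317, 0.0023, 0.3004]
tool_rot: [2.671, 1.652, -0.001]
contact_force: [2.2, 0.6, 0.2]
grip_width: 0.997
```

drive_tool(moves=[[[-0.02,0.0,0,0],[-0.04,0.0,0,0],[-0.04,0.0,0,0]]])

```text
time_s: 1.78
position: [0.5131, -0.0337, 0.3007]
tool_rot: [2.672, 1.653, 0.0]
contact_force: [0.2, 2.1, 0.4]
grip_width: 0.999
```

Run:
```python
from h import *
import pickle
st=get_state(); cp=imaging.camera_params("wrist"); im=imaging.get_image("wrist"); cv2.imwrite("pics/w1.png",im[:,:,::-1])
pickle.dump((cp,st),open("w1.pkl","wb")); print(st['position'],st['tool_rot'],st['joint_positions'])
```

```text
[ 0.5131085  -0.03367479  0.3007141 ] [2.67175370e+00 1.65256680e+00 3.71789948e-04] [-0.51839078  0.14845306  0.58924487  1.77838194 -0.08710187  1.24045325
 -0.36887253]
```

View pics/w1.png

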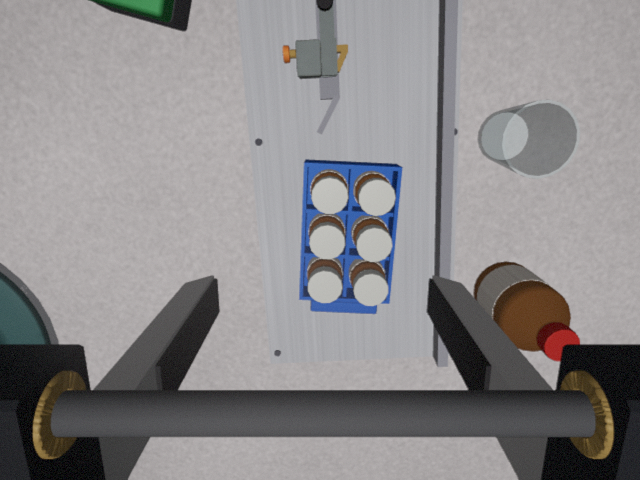

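Run:
```python
import cv2
a=cv2.imread("pics/w1.png")
cv2.imwrite("pics/w1a.png",cv2.resize(a[150:325,285:465],None,fx=4,fy=3.4,interpolation=cv2.INTER_CUBIC))
cv2.imwrite("pics/w1b.png",cv2.resize(a[0:150,235:470],None,fx=3.4,fy=4,interpolation=cv2.INTER_CUBIC))
```

```text
(no output)
```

View pics/w1a.png

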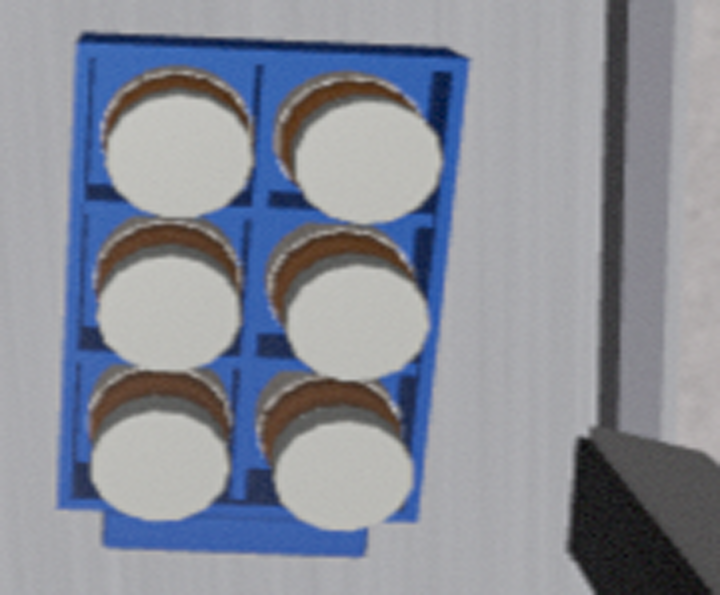

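View pics/w1b.png

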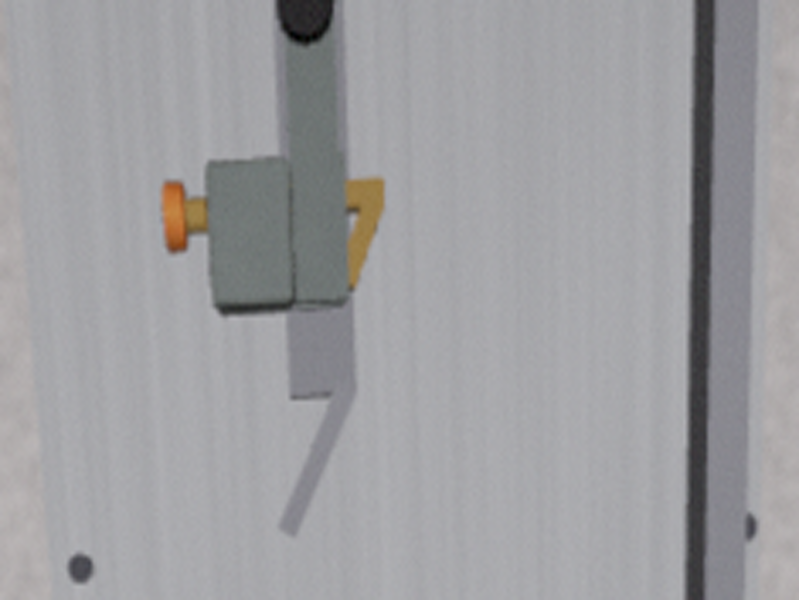

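```bash
cat > fitw.py <<'E'
from h import *
import pickle
cp,st=pickle.load(open("w1.pkl","rb"))
CP["w1"]=cp
pa=lambda c:((c[0]+.5)/4-.5+285,(c[1]+.5)/3.4-.5+150)
pb=lambda c:((c[0]+.5)/3.4-.5+235,(c[1]+.5)/4-.5)
P=lambda x,y,z:(x/1e3,y/1e3,z/1e3)
obsA=[(P(-50,51.5,26),pb((355,388))),(P(-50,71.5,26),pb((290,398))),(P(-85,71.5,26),pb((298,536)))]
fl=np.array([pb((716,0)),pb((705,600)),pa((628,0)),pa((617,430))])
def fA(p):
    r=np.concatenate([proj("w1",T(p,a))[0]-b for a,b in obsA])
    q=proj("w1",T(p,[P(-300,-51.5,30),P(0,-51.5,30)])); d=q[1]-q[0]; d/=np.linalg.norm(d)
    return np.r_[r,2*((fl-q[0])@np.array([-d[1],d[0]]))]
r=least_squares(fA,[0.64,0.072,1.156]); A=r.x; print("A",A,r.fun.round(2))
obsB=[("w1",P(75,50,42),pa((82,42))),("w1",P(75,-50,42),pa((468,58))),("w1",P(-75,50,42),pa((58,508))),("w1",P(-75,-50,42),pa((416,521))),("w1",P(-89,37,42),pa((103,546))),("w1",P(-89,-37,42),pa((365,557)))]
r=fit(obsB,[0.52,-0.08,1.07]);B=r.x;print("B",B,r.fun.round(2))
c,s=np.cos(A[2]),np.sin(A[2]); d=B[:2]-A[:2]
print("tray in A",c*d[0]+s*d[1],-s*d[0]+c*d[1],B[2]-A[2])
# bolt face x
def fx(q): return proj("w1",T(A,[(q[0],q[1],0.041)]))[0]-pb((385,180))
print("bolt",least_squares(fx,[0,0.04]).x)
K=np.array([[cp['fx'],0,cp['cx']],[0,cp['fy'],cp['cy']],[0,0,1]])
np.savez("fit3.npz",A=A,B=B)
for n,o,w,sc in (("scene",(110,190),(330,190),2.4),("side",(220,180),(260,220),3)):
    im=cv2.imread(f"pics/{n}0.png")[o[1]:o[1]+w[1],o[0]:o[0]+w[0]]; im=cv2.resize(im,None,fx=sc,fy=sc,interpolation=cv2.INTER_CUBIC)
    draw(im,n,A,box(-360,200,-75,150,0,6),(0,255,255),sc,o)
    draw(im,n,A,box(-360,200,-63.5,-51.5,6,30),(0,0,255),sc,o)
    draw(im,n,A,box(-50,200,51.5,71.5,6,26),(0,255,0),sc,o)
    draw(im,n,B,box(-75,75,-50,50,6,42),(255,0,255),sc,o)
    draw(im,n,B,box(-89,-75,-37,37,6,42),(255,255,255),sc,o)
    cv2.imwrite(f"pics/ov3_{n}.png",im)
E
python3 fitw.py
```

```text
A [0.63851877 0.07021116 1.15839187] [ 0.5   0.61 -0.21 -0.85 -0.8   0.27 -0.06  0.34 -0.41 -0.12]
B [ 0.51806805 -0.08476886  1.0578224 ] [-1.13 -0.53  1.03 -0.2  -0.44 -0.32  0.5   0.1  -0.44  0.7   0.47  0.55]
tray in A -0.190264709564211 0.048234028540942595 -0.10056946605108141
bolt [-0.00368365  0.04235545]
```

View pics/ov3_side.png

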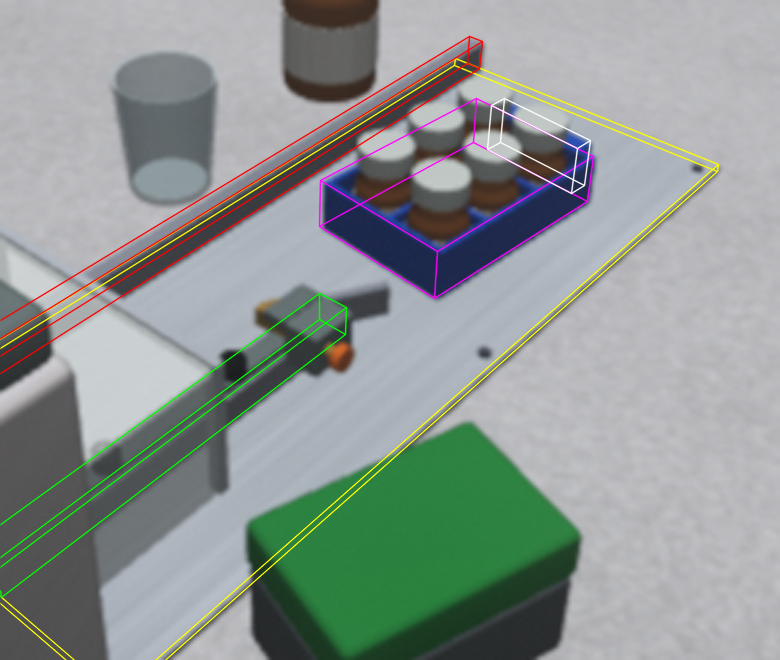

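View pics/ov3_scene.png

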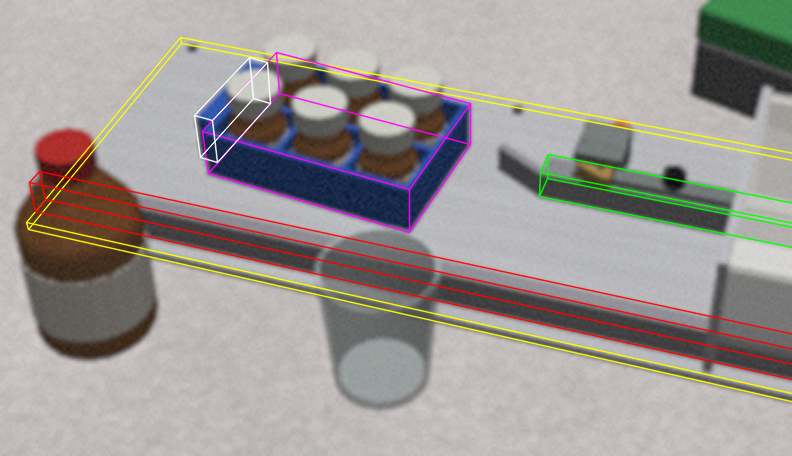

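drive_tool(moves=[[[-0.05,0.01,0.02,0.02],[-0.1,0.02,0.06,0.04],[-0.13,0.023,0.11,0.05],[-0.13,0.023,0.16,0.05],[-0.13,0.023,0.2,0.05],[-0.13,0.023,0.2,0.05]]])

```text
time_s: 2.58
position: [0.4752, -0.1578, 0.0989]
tool_rot: [-2.708, -1.588, 0.005]
contact_force: [-1.0, 0.4, 0.8]
grip_width: 0.999
```

```bash
cat > where.py <<'E'
from h import *
from scipy.spatial.transform import Rotation as Ro
def tool_in(p,st=None):
    st=st or get_state(); t=st['position']; R=Ro.from_rotvec(st['tool_rot']).as_matrix()
    c,s=np.cos(p[2]),np.sin(p[2]); d=t[:2]-np.array(p[:2])
    yaw=np.arctan2(R[1,0],R[0,0])-p[2]
    return c*d[0]+s*d[1],-s*d[0]+c*d[1],t[2],yaw
E
python3 - <<'E'
from where import *
f=np.load("fit3.npz"); print("in tray",tool_in(f["B"]),"in A",tool_in(f["A"])); 
cv2.imwrite("pics/side1.png",imaging.get_image("side")[:,:,::-1])
cv2.imwrite("pics/w2.png",imaging.get_image("wrist")[:,:,::-1])
E
```

```text
in tray (np.float64(-0.08462178381628876), np.float64(0.0014951934591629842), np.float64(0.09890595957327088), np.float64(0.0030340573343543564)) in A (np.float64(-0.27430879493115623), np.float64(0.05821769593146911), np.float64(0.09890595957327088), np.float64(-0.09753540871672706))
```

View pics/side1.png

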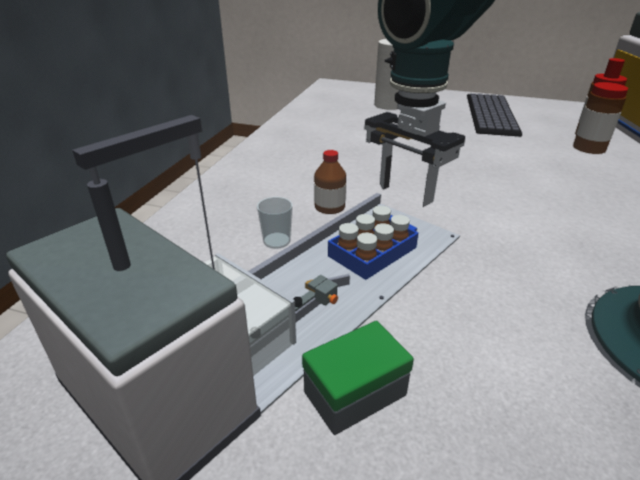

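View pics/w2.png

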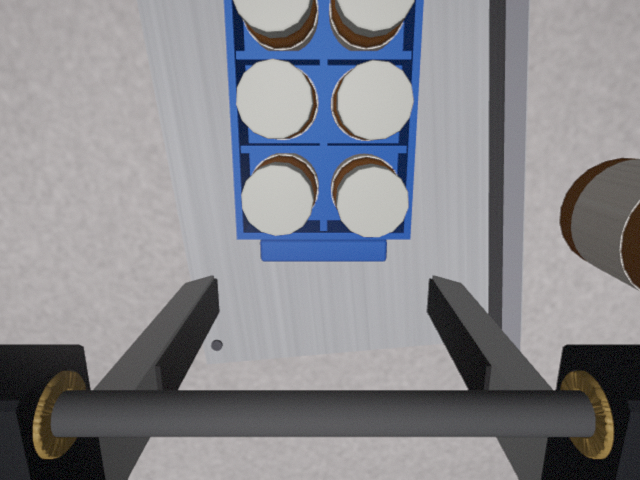

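Run:
```python
from where import *
f=np.load("fit3.npz");B=f["B"]
cp=imaging.camera_params("wrist")
m=lambda *a:tuple(v/1e3 for v in a)
CP["w"]=cp
pts=[(m(-75,50,42),(236.5,239.5)),(m(-75,-50,42),(411.5,238.5)),(m(-89,36.5,42),(261.5,261)),(m(-89,-36.5,42),(386,260.5))]
print(proj("w",T(B,[p for p,_ in pts])).round(1).tolist())
r=fit([("w",p,q) for p,q in pts],B);print(r.x,r.fun.round(1)); print("tool in tray",tool_in(r.x)); np.savez("fit4.npz",A=f["A"],B=r.x)
```

```text
[[235.2, 237.9], [408.1, 238.4], [259.4, 260.9], [383.8, 261.3]]
[ 0.51854827 -0.08520004  1.06565911] [ 0.9 -0.7 -1.3 -0.5  0.2  0.6  0.1  0.5]
tool in tray (np.float64(-0.08438884487909405), np.float64(0.0007416097192015775), np.float64(0.10178042850436814), np.float64(-0.005397244459453665))
```

drive_tool(moves=[[[-0.003,0,0.03,0],[-0.003,0,0.05,0],[-0.003,0,0.069,0],[-0.003,0,0.069,0]]])

```text
time_s: 3.18
position: [0.4758, -0.161, 0.0328]
tool_rot: [-2.71, -1.589, -0.001]
contact_force: [-0.3, -0.0, 0.7]
grip_width: 0.999
```

Run:
```python
from where import *
f=np.load("fit4.npz"); print("in tray",tool_in(f["B"]),"in A",tool_in(f["A"]),get_state()['contact_force']); 
cv2.imwrite("pics/w3.png",imaging.get_image("wrist")[:,:,::-1])
```

```text
in tray (np.float64(-0.08702977344230647), np.float64(0.0007331207894282973), np.float64(0.03278678150649423), np.float64(-0.004861265874035237)) in A (np.float64(-0.27705521242110626), np.float64(0.05641017135608452), np.float64(0.03278678150649423), np.float64(-0.09759402401011186)) [-0.2623751  -0.03716794  0.67495275]
```

View pics/w3.png

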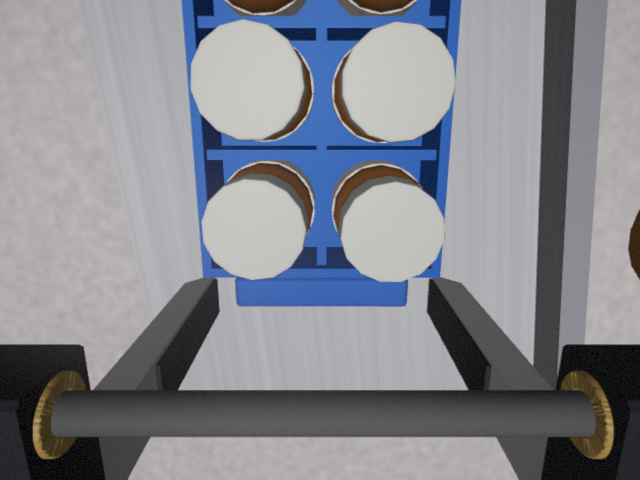

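drive_tool(moves=[[[0,0,0,0],[0,0,0,0],[0,0,0,0],[0,0,0,0]]], grip=0.06)

```text
time_s: 3.72
position: [0.4764, -0.1612, 0.0339]
tool_rot: [2.71, 1.589, 0.003]
contact_force: [-3.0, 1.8, 7.3]
grip_width: 0.78
```

Run:
```python
from where import *
f=np.load("fit4.npz");A=f["A"]
def ray(n,uv,z):
    c=CP[n]; from scipy.spatial.transform import Rotation as Ro
    R=Ro.from_rotvec(c['rvec']).as_matrix(); C=-R.T@c['tvec']; d=R.T@np.array([(uv[0]-c['cx'])/c['fx'],(uv[1]-c['cy'])/c['fy'],1])
    return C+d*(z-C[2])/d[2]
cA,s=np.cos(A[2]),np.sin(A[2])
for n,uv,z,l in (("scene",(138,250),.135,"bottle cap"),("side",(330,153),.135,"cap side"),("scene",(268,344),.003,"beaker"),("side",(277,241),.003,"beaker")):
    w=ray(n,uv,z); d=w[:2]-A[:2]; print(l,w.round(3),"A:",(cA*d[0]+s*d[1]).round(3),(-s*d[0]+cA*d[1]).round(3))
print("tool in A",tool_in(A))
```

```text
bottle cap [ 0.652 -0.235  0.135] A: -0.275 -0.135
cap side [ 0.65  -0.231  0.135] A: -0.272 -0.131
beaker [ 0.714 -0.071  0.003] A: -0.1 -0.126
beaker [ 0.71  -0.065  0.003] A: -0.095 -0.12
tool in A (np.float64(-0.27701357257722226), np.float64(0.05577263235456288), np.float64(0.03386871829278294), np.float64(-0.09780201819962775))
```

drive_tool(moves=[[[0.003,0.004,0,-0.01],[0.006,0.01,0,-0.022],[0.01,0.017,0,-0.035],[0.014,0.024,0,-0.048],[0.017,0.031,0,-0.061],[0.021,0.038,0,-0.074],[0.024,0.044,0,-0.086],[0.026,0.048,0,-0.094],[0.027,0.05,0,-0.098],[0.027,0.05,0,-0.098]]])

```text
time_s: 4.97
position: [0.5333, -0.1621, 0.0339]
tool_rot: [2.628, 1.719, 0.003]
contact_force: [0.3, 0.7, -2.4]
grip_width: 0.787
```

```bash
cat > look.py <<'E'
import sys
from where import *
f=np.load("fit4.npz"); t=sys.argv[1]
st=get_state(); a=tool_in(f["A"],st); print("tool in A mm",[round(v*1e3,2) for v in a[:3]],"yaw %.4f"%a[3],"F",st['contact_force'].round(1))
c,s=np.cos(f["A"][2]),np.sin(f["A"][2]);F=st['contact_force'];print("F in A",(c*F[0]+s*F[1]).round(2),(-s*F[0]+c*F[1]).round(2),F[2].round(2),st['time_s'],st['grip_width'])
for n in sys.argv[2:]:
    cv2.imwrite(f"pics/{n}{t}.png",imaging.get_image(n)[:,:,::-1])
E
python3 look.py 4 wrist
```

```text
tool in A mm [np.float64(-254.99), np.float64(3.26), np.float64(33.95)] yaw 0.0001 F [ 0.3  0.7 -2.4]
F in A 0.76 0.02 -2.41 4.975 0.7874509296117724
```

View pics/wrist4.png

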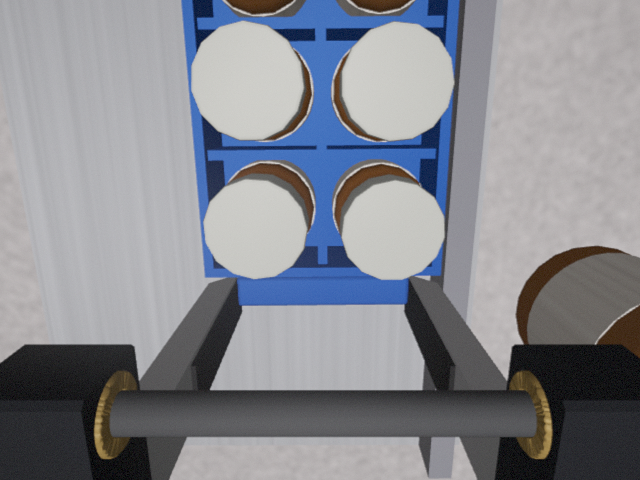

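drive_tool(moves=[[[0,0.002,0,0],[0,0.003,0,0],[0,0.0035,0,0],[0,0.0035,0,0]]])

```text
time_s: 5.52
position: [0.5365, -0.1635, 0.034]
tool_rot: [2.628, 1.719, 0.003]
contact_force: [-0.0, 0.2, -1.5]
grip_width: 0.781
```

```bash
python3 look.py 5
```

```text
tool in A mm [np.float64(-255.02), np.float64(-0.2), np.float64(33.96)] yaw -0.0000 F [-0.   0.2 -1.5]
F in A 0.17 0.11 -1.49 5.525 0.7805506670142816
```

drive_tool(moves=[[[0,0.001,0,0],[0,0.0015,0,0],[0,0.0015,0,0]]])

```text
time_s: 5.9
position: [0.5379, -0.1641, 0.034]
tool_rot: [2.628, 1.719, 0.003]
contact_force: [0.3, 0.5, -2.4]
grip_width: 0.781
```

```bash
python3 look.py 6
```

```text
tool in A mm [np.float64(-255.02), np.float64(-1.78), np.float64(33.96)] yaw -0.0000 F [ 0.3  0.5 -2.4]
F in A 0.63 -0.06 -2.43 5.9 0.7806846510261364
```

drive_tool(moves=[[[0,0.001,0,0],[0,0.0015,0,0]]])

```text
time_s: 6.15
position: [0.5382, -0.1643, 0.0339]
tool_rot: [-2.628, -1.719, -0.002]
contact_force: [-12.4, 5.1, 11.3]
grip_width: 0.782
```

```bash
python3 look.py 7 wrist
```

```text
tool in A mm [np.float64(-255.03), np.float64(-2.06), np.float64(33.89)] yaw -0.0000 F [-12.4   5.1  11.3]
F in A -0.27 13.46 11.27 6.15 0.7820415660569346
```

View pics/wrist7.png

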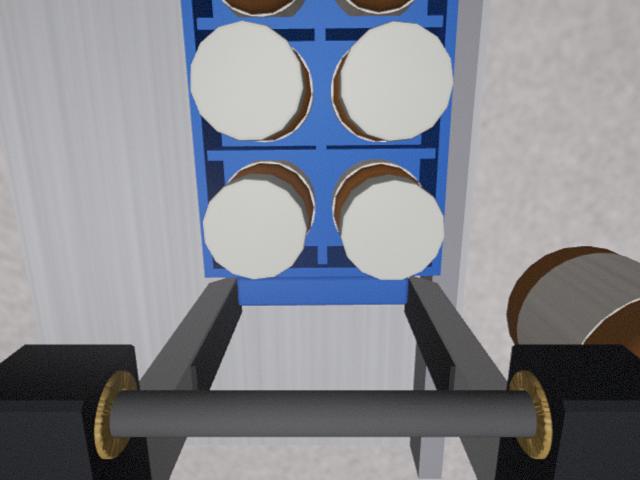

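drive_tool(moves=[[[0.002,-0.001,0,0],[0.008,-0.001,0,0],[0.017,-0.001,0,0],[0.027,-0.001,0,0],[0.037,-0.001,0,0],[0.047,-0.001,0,0],[0.057,-0.001,0,0],[0.066,-0.001,0,0],[0.072,-0.001,0,0],[0.074,-0.001,0,0]]])

```text
time_s: 7.45
position: [0.5672, -0.0962, 0.034]
tool_rot: [-2.629, -1.719, -0.002]
contact_force: [0.7, -4.6, -2.6]
grip_width: 0.783
```

```bash
python3 look.py 8 wrist side scene
```

```text
tool in A mm [np.float64(-181.08), np.float64(-1.38), np.float64(34.04)] yaw -0.0004 F [ 0.7 -4.6 -2.6]
F in A -3.88 -2.51 -2.65 7.45 0.7825169835086235
```

View pics/wrist8.png

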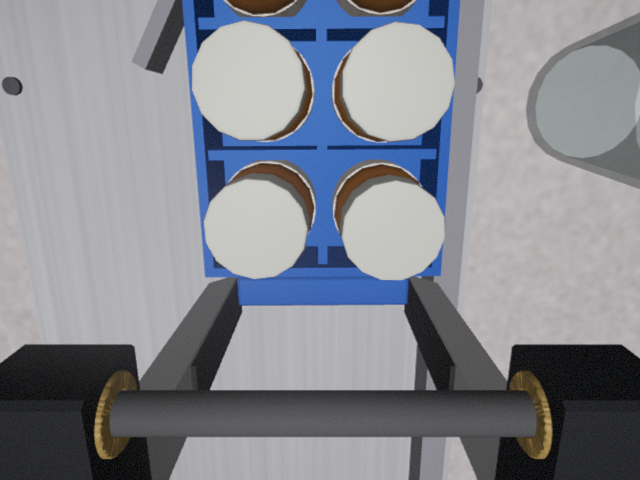

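View pics/scene8.png

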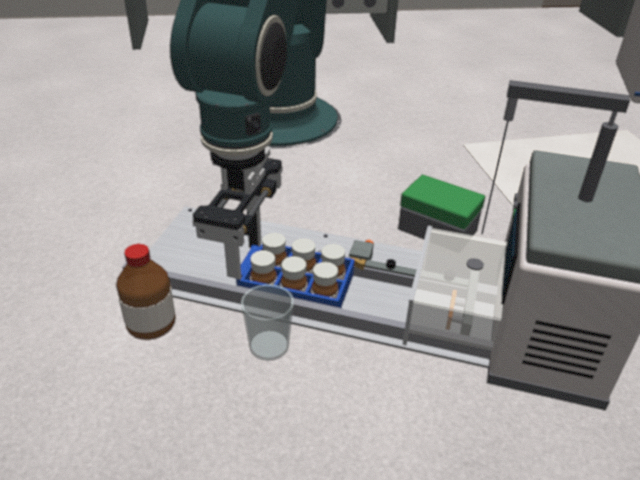

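drive_tool(moves=[[[0.002,0,0,0],[0.006,0,0,0],[0.012,0,0,0],[0.018,0,0,0],[0.024,0,0,0],[0.03,0,0,0],[0.037,0,0,0],[0.045,0,0,0],[0.052,0,0,0],[0.058,0,0,0]]])

```text
time_s: 8.85
position: [0.5906, -0.0425, 0.0341]
tool_rot: [-2.628, -1.719, -0.002]
contact_force: [3.8, -3.7, -2.7]
grip_width: 0.78
```

```bash
python3 look.py 9 wrist
```

```text
tool in A mm [np.float64(-122.45), np.float64(-1.27), np.float64(34.14)] yaw -0.0000 F [ 3.8 -3.7 -2.7]
F in A -1.89 -4.94 -2.67 8.85 0.7798554651191207
```

View pics/wrist9.png

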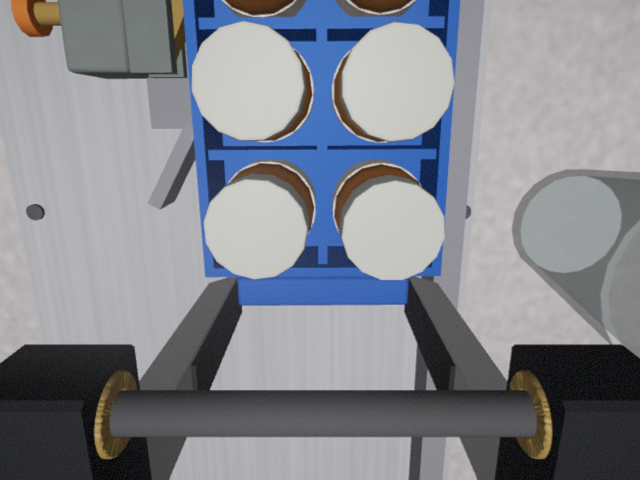

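drive_tool(moves=[[[0.003,0,0,0],[0.009,0,0,0],[0.016,0,0,0],[0.023,0,0,0],[0.03,0,0,0],[0.037,0,0,0],[0.044,0,0,0],[0.05,0,0,0],[0.055,0,0,0],[0.056,0,0,0]]])

```text
time_s: 10.15
position: [0.6134, 0.01, 0.0342]
tool_rot: [-2.627, -1.72, -0.003]
contact_force: [2.9, -2.8, -3.6]
grip_width: 0.78
```

```bash
python3 look.py 10 wrist
```

```text
tool in A mm [np.float64(-65.24), np.float64(-1.11), np.float64(34.18)] yaw 0.0010 F [ 2.9 -2.8 -3.6]
F in A -1.45 -3.8 -3.56 10.15 0.7796609658802107
```

View pics/wrist10.png

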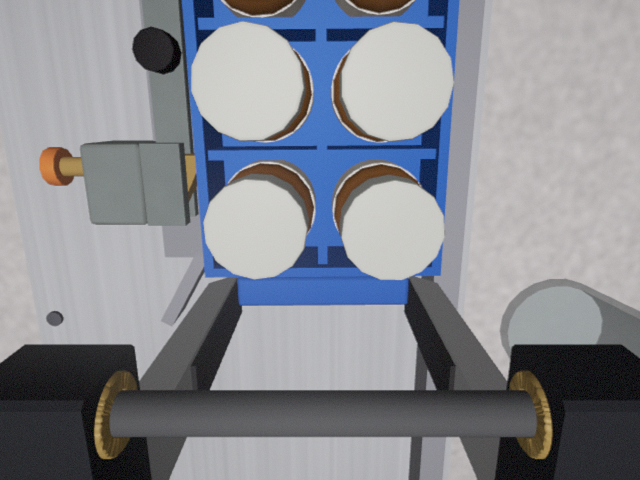

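drive_tool(moves=[[[0,0,0,0],[0,0,0,0],[0,0,0,0],[-0.01,0,0,0],[-0.025,0,-0.005,0],[-0.03,0,-0.008,0],[-0.03,0,-0.008,0]]], grip=0.086)

```text
time_s: 11.08
position: [0.6014, -0.0182, 0.0426]
tool_rot: [-2.628, -1.719, -0.004]
contact_force: [-0.6, 0.6, 0.0]
grip_width: 0.911
```

drive_tool(moves=[[[0,0,0,0],[0,0,0,0],[0,0,0,0],[0,0,0.008,0],[0,0,0.016,0],[0,0,0.02,0],[0,0,0.02,0]]], grip=0.03)

```text
time_s: 11.95
position: [0.6012, -0.0182, 0.0222]
tool_rot: [-2.628, -1.719, -0.003]
contact_force: [-0.4, 0.4, 0.1]
grip_width: 0.32
```

```bash
python3 look.py 11 wrist side
```

```text
tool in A mm [np.float64(-95.93), np.float64(-1.26), np.float64(22.18)] yaw -0.0002 F [-0.4  0.4  0.1]
F in A 0.22 0.53 0.09 11.95 0.3202537944896418
```

View pics/wrist11.png

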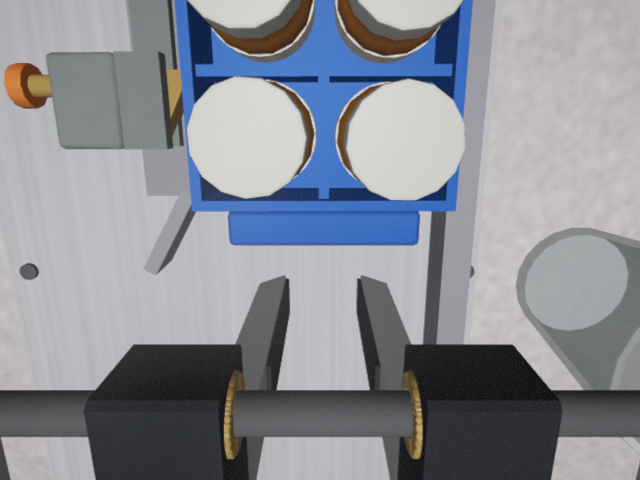

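View pics/side11.png

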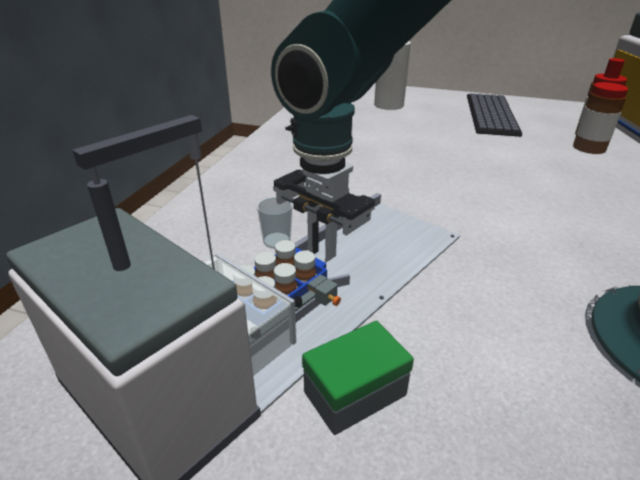

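drive_tool(moves=[[[0.005,0,0,0],[0.011,0,0,0],[0.017,0,0,0],[0.022,0,0,0],[0.027,0,0,0],[0.032,0,0,0],[0.037,0,0,0],[0.043,0,0,0],[0.049,0,0,0],[0.053,0,0,0]]])

```text
time_s: 13.3
position: [0.623, 0.0309, 0.0228]
tool_rot: [-2.628, -1.719, -0.004]
contact_force: [-1.1, -2.0, 0.3]
grip_width: 0.318
```

```bash
python3 look.py 12 wrist
```

```text
tool in A mm [np.float64(-42.25), np.float64(-1.52), np.float64(22.76)] yaw 0.0002 F [-1.1 -2.   0.3]
F in A -2.29 0.15 0.32 13.3 0.3183975699014791
```

View pics/wrist12.png

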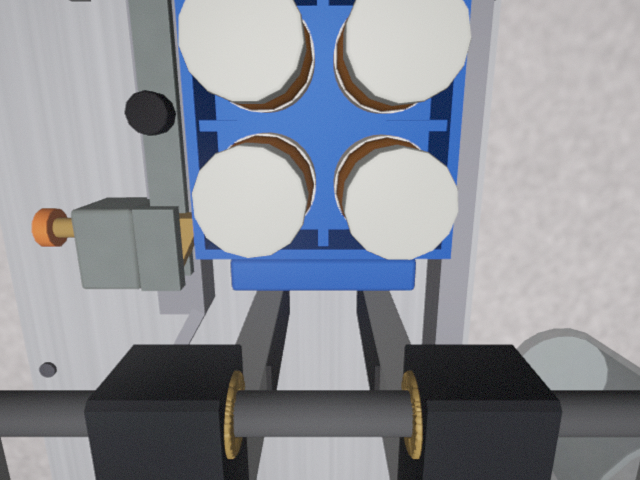

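drive_tool(moves=[[[0.002,0,0,0],[0.004,0,0,0],[0.006,0,0,0],[0.008,0,0,0]]])

```text
time_s: 13.85
position: [0.626, 0.038, 0.0228]
tool_rot: [-2.628, -1.719, -0.003]
contact_force: [-4.7, -6.2, 2.4]
grip_width: 0.318
```

```bash
python3 look.py 13
```

```text
tool in A mm [np.float64(-34.54), np.float64(-1.49), np.float64(22.79)] yaw -0.0000 F [-4.7 -6.2  2.4]
F in A -7.55 1.79 2.42 13.85 0.3177661297041741
```

drive_tool(moves=[[[0.0015,0,0,0],[0.003,0,0,0],[0.0045,0,0,0],[0.006,0,0,0]]])

```text
time_s: 14.35
position: [0.628, 0.0424, 0.0228]
tool_rot: [-2.629, -1.718, -0.001]
contact_force: [-4.7, -7.1, 3.2]
grip_width: 0.319
```

```bash
python3 look.py 14 wrist
```

```text
tool in A mm [np.float64(-29.7), np.float64(-1.48), np.float64(22.76)] yaw -0.0009 F [-4.7 -7.1  3.2]
F in A -8.35 1.43 3.2 14.35 0.31894560587278026
```

View pics/wrist14.png

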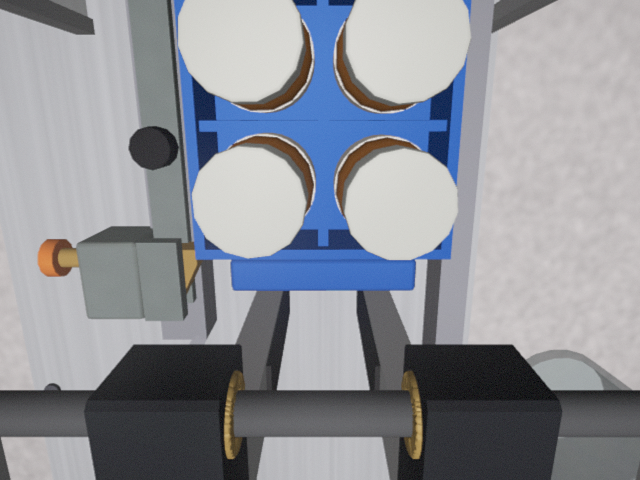

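drive_tool(moves=[[[0.0015,0,0,0],[0.0025,0,0,0],[0.0035,0,0,0],[0.0045,0,0,0]]])

```text
time_s: 14.9
position: [0.6293, 0.0455, 0.0228]
tool_rot: [-2.63, -1.717, 0.002]
contact_force: [-5.9, -6.8, 4.2]
grip_width: 0.322
```

```bash
python3 look.py 15
```

```text
tool in A mm [np.float64(-26.33), np.float64(-1.46), np.float64(22.77)] yaw -0.0015 F [-5.9 -6.8  4.2]
F in A -8.61 2.66 4.16 14.9 0.3218407541221092
```

drive_tool(moves=[[[0.001,0,0,0],[0.002,0,0,0],[0.003,0,0,0]]])

```text
time_s: 15.28
position: [0.6301, 0.0473, 0.0228]
tool_rot: [-2.631, -1.717, 0.003]
contact_force: [-5.2, -7.2, 3.2]
grip_width: 0.319
```

```bash
python3 look.py 16 wrist
```

```text
tool in A mm [np.float64(-24.36), np.float64(-1.48), np.float64(22.8)] yaw -0.0022 F [-5.2 -7.2  3.2]
F in A -8.71 1.84 3.23 15.275 0.3194403553391479
```

View pics/wrist16.png

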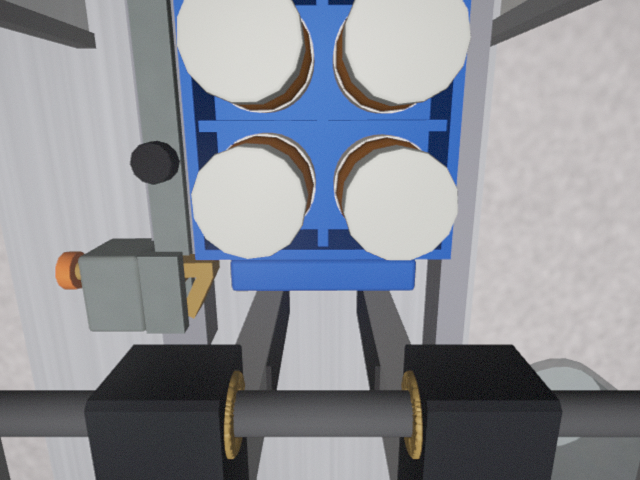

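drive_tool(moves=[[[-0.002,0,0,0],[-0.005,0,0,0],[-0.01,0,0,0],[-0.02,0,0,0],[-0.035,0,0,0],[-0.045,0,0,0],[-0.045,0,0,0]]])

```text
time_s: 16.2
position: [0.6117, 0.0051, 0.023]
tool_rot: [-2.632, -1.715, 0.003]
contact_force: [0.6, -0.3, 0.2]
grip_width: 0.317
```

```bash
python3 look.py 17 wrist
```

```text
tool in A mm [np.float64(-70.38), np.float64(-1.56), np.float64(22.99)] yaw -0.0037 F [ 0.6 -0.3  0.2]
F in A 0.02 -0.68 0.2 16.2 0.3173165698027008
```

View pics/wrist17.png

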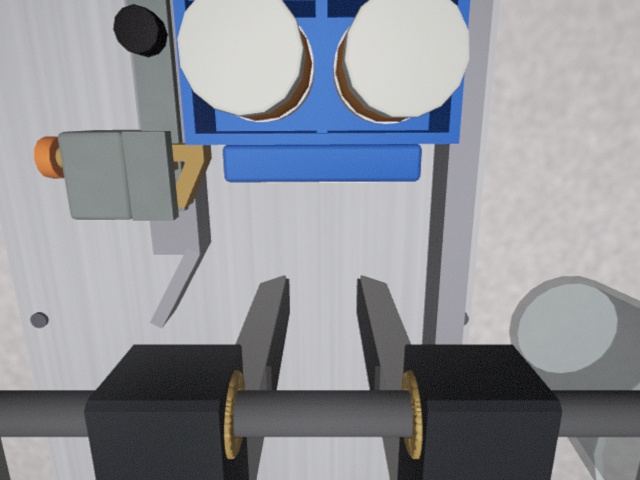

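drive_tool(moves=[[[-0.01,0,-0.03,0],[-0.02,0,-0.07,0],[-0.02,0,-0.12,0],[-0.02,0,-0.17,0],[-0.02,0,-0.2,0],[-0.02,0,-0.2,0]]])

```text
time_s: 17.0
position: [0.6054, -0.0116, 0.2252]
tool_rot: [2.63, 1.716, 0.003]
contact_force: [0.6, -0.4, -0.4]
grip_width: 0.32
```

```bash
python3 look.py 18
python3 - <<'E'
from h import *
import pickle
cp=imaging.camera_params("wrist"); a=imaging.get_image("wrist")[:,:,::-1]; pickle.dump(cp,open("w18.pkl","wb"))
cv2.imwrite("pics/wrist18.png",a)
cv2.imwrite("pics/scene18.png",imaging.get_image("scene")[:,:,::-1])
cv2.imwrite("pics/side18.png",imaging.get_image("side")[:,:,::-1])
E
```

```text
tool in A mm [np.float64(-88.24), np.float64(-2.51), np.float64(225.24)] yaw -0.0020 F [ 0.6 -0.4 -0.4]
F in A -0.15 -0.7 -0.44 17.0 0.3202874869612507
```

View pics/wrist18.png

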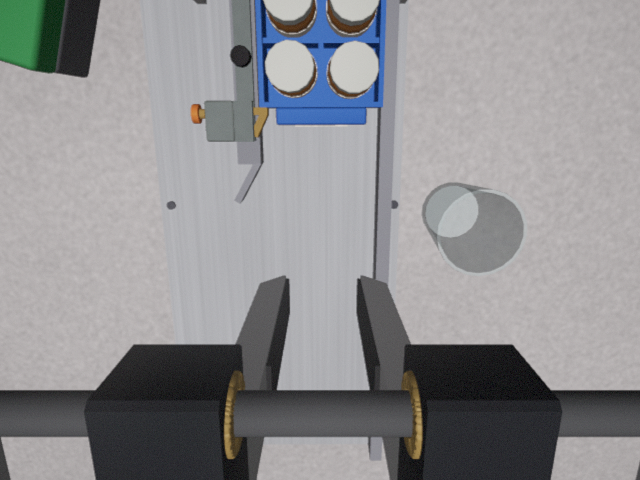

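View pics/scene18.png

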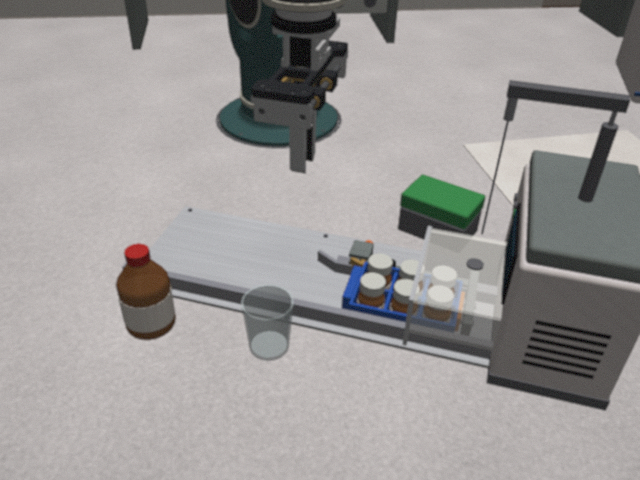

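Everything looks latched. I'll zoom in to measure the bolt tip and the tray pose.

Run:
```python
import cv2
a=cv2.imread("pics/wrist18.png")
cv2.imwrite("pics/w18z.png",cv2.resize(a[50:180,190:400],None,fx=3.6,fy=4,interpolation=cv2.INTER_CUBIC))
```

```text
(no output)
```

View pics/w18z.png

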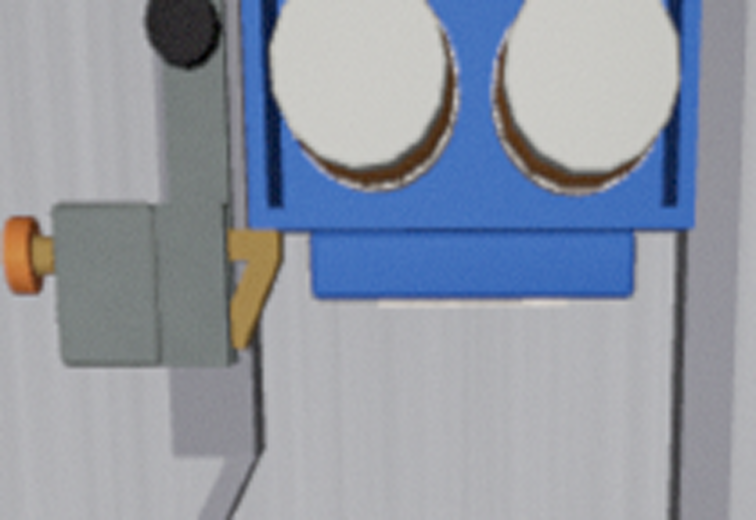

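Run:
```python
from h import *
import pickle
CP["w"]=pickle.load(open("w18.pkl","rb")); A=np.load("fit4.npz")["A"]
pz=lambda c:((c[0]+.5)/3.6-.5+190,(c[1]+.5)/4-.5+50)
def pos(c,z):
    return (least_squares(lambda q:proj("w",T(A,[(q[0],q[1],z)]))[0]-pz(c),[0,0]).x*1e3).round(2)
print("tray rear +y,-y",pos((246,229),.042),pos((693,229),.042))
print("block rear",pos((313,298),.042),pos((632,298),.042))
print("bolt tip",pos((283,233),.041)); print("guide corner (exp -50,51.5)",pos((263,450),.026)); print("fence (exp y -51.5)",pos((682,400),.030))
print(get_state()['time_s'])
```

```text
tray rear +y,-y [-3.01 49.41] [ -3.16 -51.03]
block rear [-16.54  34.76] [-16.66 -37.65]
bolt tip [-3.78 41.24]
guide corner (exp -50,51.5) [-48.86  49.48]
fence (exp y -51.5) [-38.02 -51.25]
17.15
```

View pics/side18.png

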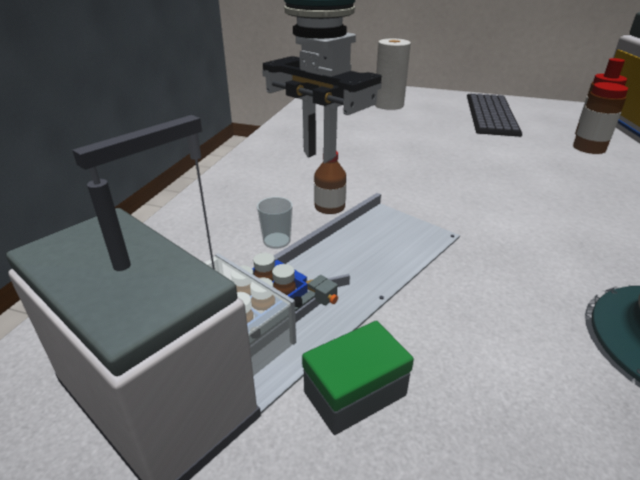

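```bash
python3 -c "
from rig import job; print(job.finish_job())"
```

```text
the job is handed in; nothing more can be done
None
```

The blue tray is latched in the autosampler with its jars upright, and I handed the job in at about 17 s. No verdict is reported back.

**What I did:** I gripped the push block and squared the tray with the lane. I then felt for the fence, which pushed back with about 13 N, and slid the tray in under grip. With the fingers let go and set 30 mm apart, I pushed the block's rear face in 1–2 mm steps. I stopped as soon as the wrist camera showed the bolt out behind the tray. The push peaked at about 9 N in the readings, and the hard stop was never reached.

**Last checks, after backing away and lifting clear:**

| Check | Result |
|---|---|
| Bolt tip | At y ≈ 41 mm in autosampler axes, where it stood fully out at the start (42 mm) |
| Tray rear edge | At x ≈ -3 mm, right at the bolt's flat face (x ≈ -3.7 mm) |
| Tray centre | y ≈ -0.8 mm, x ≈ 72 mm |
| Turn | About 0.001 rad |
| Jars | Upright in every view where they show |
| Bottle, beaker and box | Look unmoved |
| Force on the tool | Below 1 N |

**Disagreements and gaps:**
- The measured y of the guide corner was about 2 mm off its nominal value, which is within the calibration error.
- I judged the ejector's depth from the bolt and tray position and did not measure it directly.

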